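Open the push-and-turn bottle in its block at the engravers' table

TASK

Stand the square capped bottle fully down in the square pocket of the wooden block, so that it cannot turn, then press its safety cap down, twist it anticlockwise until it is free and lift it off. Finish still holding the cap in the gripper, level, still and a hand's breadth above the bottle's mouth, with the bottle left upright and fully down in the block. Do not tip the bottle over on the way, and leave the other things on the table where they are.

Things in the scene. Friction and masses are not known exactly. Their poses are not given: they have to be found in the camera images.
- bottle: Brown plastic bottle, loose, 0.25 kg: square body 58 x 58 mm and 75 mm high with paper labels, then a round neck of 30 mm diameter up to 106 mm. Origin at the centre of its underside, z up, x and y square to its sides. It carries the cap, and when lifted by the closed cap it comes along with it, held firmly.
- cap: Black push-and-turn cap on the bottle, 30 g: twelve-sided, 52 mm across flats, 32 mm high, closed on top. Origin at the centre of its lower edge, z up; flats face along x and every 30 degrees from it. Closed, its origin is 85 mm above the bottle's underside, its axes parallel to the bottle's, and it cannot turn. Pressed 5 to 7 mm down and kept there, it turns anticlockwise seen from above.
- plunger (a joint): White spring disc in the mouth, under the cap: 0 m cap closed, 0.007 m cap fully pressed (hard stop), below 0 cap off. It pushes the cap up with 5 N closed, 10 N at 5 mm, 12 N at 7 mm.
- mouth (a point): Centre of the bottle's mouth, 106 mm above the centre of its underside. The cap passes its catch at 38 degrees of turn against the bottle, lifts straight off anywhere from 38 to 90 degrees, and meets a stop at 90; allow for the bottle's turning in the pocket.
- stand: Wooden bottle block fixed to the table: 106 x 106 mm, 35 mm high, with a square pocket 66 x 66 mm and 27 mm deep, open on top. Origin at the centre of its underside, x and y square to its sides. The bottle has 4 mm of play on each side, can turn about 9 degrees either way in it, and may stand in any of the four quarter turns.
- pocket (a point): Centre of the pocket's floor, 8 mm above the table; axes as the block's.
- punch_holder: Bystander: round wooden holder 72 mm across with steel punches, 120 mm high. Origin at the centre of its underside.
- jar: Bystander: round white jar, 72 mm across, 85 mm high. Origin at the centre of its underside.
- hammer: Bystander: hammer 240 mm long lying on the table. Origin under its middle, x along the handle towards the head.
- phone: Bystander: black phone 75 x 150 x 9 mm lying flat. Origin at the centre of its underside.

How it is judged:
By the outcome, as a careful person would: the job done as asked, in the order asked, and still so for the second after the job is handed in, while the arm keeps its last pose, push and grip.
It also fails if it takes over 48 s, if anything falls off the work surface, if the arm or the gripper's body presses on something with over 40 N, if the wrist force passes 120 N, or if a joint passes its speed limit or range.

ROBOT

A 6-joint arm with a two-finger parallel gripper is mounted at the origin on the work surface. World frame = base frame: x ahead of the robot, y to its left, z up, the work surface at z = 0. Lengths are in mm, angles in rad, forces in N, time in s.
With the tool pointing down it reaches from about 350 to 875 mm from the base axis. Payload 4.2 kg.
Tool frame: the origin (TCP) lies between the finger pads; the fingertips stand 17 mm ahead of it and the grasp point (between the pads) lies 2 mm behind it; z points along the fingers, y is the line along which they close (so a half turn about z gives the same grasp; the last joint's range is limited). The gripper opens to 85 mm and grips with 20 to 120 N. Pads are 22 mm wide; open, the fingers measure 114 mm over their backs; the gripper's body (76 mm by 85 mm) begins 54 mm behind the grasp point. The pads swing forward as they close: fully open they stand 13 mm farther back than shut.
Start: joints at [1.429, 0.385, 0.008, 0, -1.194, -0.259], TCP at [243.814, 575.46, 213.112] pointing down, gripper open.
Joint ranges: [-3.14, 3.14], [-1.21, 2.06], [-1.07, 1.41], [-3.16, 2.05], [-2.99, -0.16], [-3.1, 3.1]. Speed limits (rad/s): [2.79, 2.79, 3.14, 3.14, 3.14, 3.14].

INTERFACE

Orientations are given as a unit quaternion [x, y, z, w].
In Python, from bench import arm, vision gives the robot as it stands (arm), with the cameras (vision).
- The arm moves only by the tool inch_along, called after "Request:" in YAML: its name, and indented under it one key for each argument. Schema: {"type":"object","properties":{"ticks":{"type":"string"},"finger_gap":{"type":"number"},"only":{"type":"string"},"quiet":{"type":"boolean"},"lines":{"type":"string"}},"required":["ticks"],"additionalProperties":false}. ticks is a string of 1 to 10 rows, parted by a bar, with the numbers parted by commas; each row has 6 numbers: dx, dy, dz in parts of the range, where 1.0 means 600 mm, then a rotation vector rx, ry, rz in parts of the range, where 1.0 means pi rad; each row is the pose to reach, as a shift and turn from the pose commanded when the call began, along the tool's axes at that moment; what a row does not reach only later rows make up. A row lasts 1/10 s, in which the tool goes at most 50 mm and 0.15 rad, less where a joint would pass 70% of its speed; a pose out of reach is approached as far as the arm can. finger_gap is the finger opening in mm, set as the call begins (left out keeps the last). The fingers move at their own pace and stop on an object; the grip force is fixed at half the most. Time passes only in rows, so rows that do not move let the fingers close. The tool returns the time, the measured TCP pose, the force, the opening and the grip force at its end. only (a regular expression) keeps the lines of the reply that match it, lines (a string "A,B") keeps lines A to B, and quiet returns only ok. A shift or turn number past 1, either way, is cut back to 1. Input that does not fit is refused with a message, and nothing moves.
- arm.read_state(): the state, without advancing time (a new reading comes with each control period).
- vision.get_image(name): name is "scene" or "side" or "wrist"; returns the picture (480x640x3 uint8, blue, green, red); there is no depth.
- vision.get_calibration(name): a dict with "K" (3x3 intrinsics, pixels), "rvec" (rotation vector, rad) and "tvec" (3), from world to camera coordinates, as OpenCV has them. Camera axes: x right, y down, z forward; pixel columns grow to the right and rows downward; lengths in mm; the calibration is good to about 2 mm. A picture is of the moment at which its call begins: read the wrist's pose just before it. get_calibration takes no time and is no camera call; for the wrist camera it gives the pose at the moment of the call.
- arm.job_done(): hands the job in; it is judged then, once.
The state is a dict: "clock": time; "joints": joint angles; "joint_vel": joint speeds; "joint_efforts": joint torques, N m; "position": TCP position; "ee_rot": TCP orientation; "contact_force": force on the tool from outside, world axes, zero at the start; "wrist_torque": the same for the moment, N m; "gripper_width": finger opening in mm; "grasp_force": force on a finger pad.
Only numpy, scipy, OpenCV 4.12 (cv2) and the standard library are available. Lean on these libraries where they do the work, as an engineer would, in place of code of your own. Each camera call takes 0.05 s, during which the arm holds its last target. There are 200 camera calls.

## Working session

There is one attempt and no reset: what is moved stays moved. The work goes in short steps, Python scripts to look and compute and a tool call to move; the robot and the scene stay as the last step left them, time stands still between calls to the robot, and variables do not carry over. Pictures are saved under pics/ and viewed, at most 10 in all, crops included, and the job is handed in when it is done.

```bash
ls; mkdir -p pics
```

Run:
```python
from bench import arm, vision
import cv2
s=arm.read_state(); print(s)
for n in ("scene","side"):
    cv2.imwrite(f"pics/{n}0.png",vision.get_image(n)); c=vision.get_calibration(n); print(n,c)
```

```text
bench.py
pics
{'clock': 0.0, 'joints': array([ 1.42862093e+00,  3.85541695e-01,  6.57731693e-03, -5.14667096e-04,
       -1.19402533e+00, -2.58624279e-01]), 'joint_vel': array([-7.84875659e-04,  4.02371638e-04, -1.05783516e-03,  4.58671632e-04,
       -2.37136911e-05, -1.74492939e-03]), 'joint_efforts': array([ 4.51641881e-04, -3.92283475e+01,  1.88396412e+01,  4.18599218e+00,
       -4.62396769e-03, -6.17328780e-06]), 'position': array([243.56424844, 574.87431844, 212.00931699]), 'ee_rot': array([ 9.79967543e-01, -1.99154098e-01, -1.74956059e-04,  1.10875148e-03]), 'contact_force': array([-0.04293026, -0.24868335,  0.45274999]), 'wrist_torque': array([ 0.04941287,  0.04379561, -0.00538993]), 'grasp_force': 0.0, 'gripper_width': 85.52695701878432}
scene {'K': array([[454.8793138 ,   0.        , 324.62603183],
       [  0.        , 454.8793138 , 234.90645823],
       [  0.        ,   0.        ,   1.        ]]), 'rvec': array([ 2.51386027,  0.73706564, -0.21188066]), 'tvec': array([-489.25625177, -200.01395689, 1390.08607287])}
side {'K': array([[478.54071006,   0.        , 315.23721818],
       [  0.        , 478.54071006, 234.72105627],
       [  0.        ,   0.        ,   1.        ]]), 'rvec': array([ 2.2828083 , -0.42747979,  0.16275713]), 'tvec': array([-542.24248127,  231.00767302,  937.47545346])}
```

View pics/scene0.png

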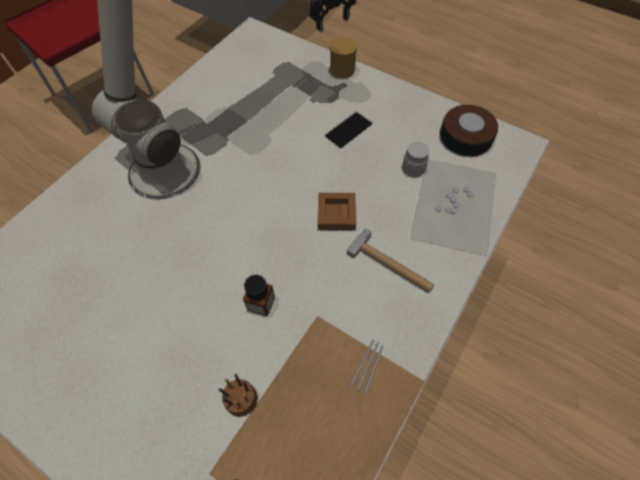

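View pics/side0.png

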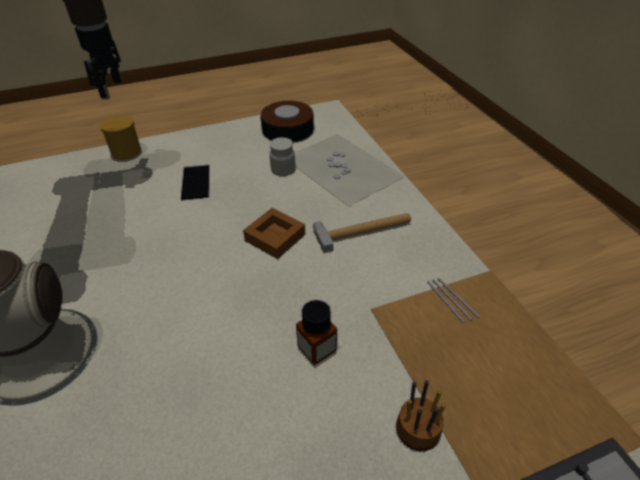

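The scene view shows the bottle near (258,295) with its cap at (256,286), and the block near (337,211). The side view shows the bottle near (317,335) and the block near (274,231). I'll enlarge both.

Create h.py:
```python
import numpy as np, cv2
from bench import arm, vision
from scipy.spatial.transform import Rotation as R
def ray(c,uv):
    Rm=cv2.Rodrigues(c["rvec"])[0]; o=-Rm.T@c["tvec"]
    d=Rm.T@np.linalg.solve(c["K"],[uv[0],uv[1],1]); return o,d
def onz(c,uv,z):
    o,d=ray(c,uv); return o+d*(z-o[2])/d[2]
def proj(c,p):
    return cv2.projectPoints(np.array(p,float).reshape(-1,1,3),c["rvec"],c["tvec"],c["K"],None)[0].reshape(-1,2)
```

Run:
```python
from h import *
a=cv2.imread("pics/scene0.png");b=cv2.imread("pics/side0.png")
def crop(i,x,y,w,h,k): return cv2.resize(cv2.convertScaleAbs(i[y:y+h,x:x+w],alpha=1.6),None,fx=k,fy=k,interpolation=cv2.INTER_CUBIC)
k=6
# scene bottle 226..290, 266..316 ; scene block 304..370,185..235
t=np.hstack([crop(a,226,269,66,50,k),crop(a,304,186,66,50,k)])
u=np.hstack([crop(b,284,297,66,66//66*50+16,k)[:300+96],crop(b,241,203,66,66,k)])
cv2.imwrite("pics/c1.png",np.vstack([t,u[:300]]))
cv2.imwrite("pics/c1.png",np.vstack([cv2.resize(t,(660,250)),cv2.resize(u,(660,330))]))
```

```text
(no output)
```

View pics/c1.png

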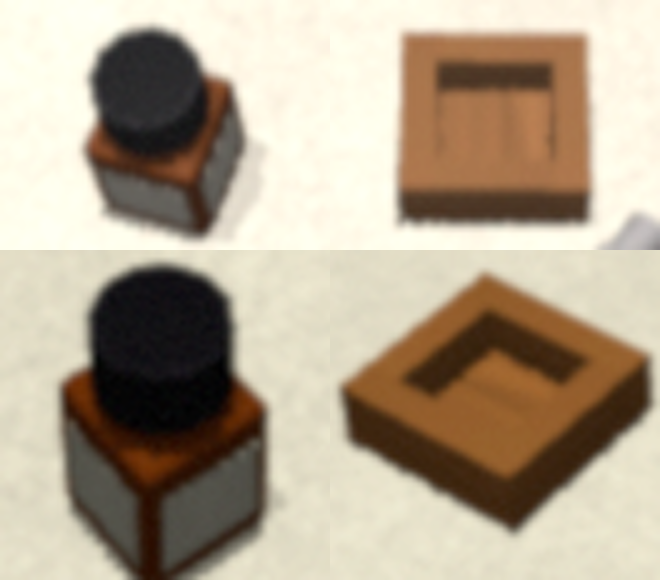

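Run:
```python
from h import *
from scipy.optimize import least_squares
C=vision.get_calibration("scene");S=vision.get_calibration("side")
f=lambda P,ox,oy,cx,cy:[(ox+(x-cx+.5)/5-.5,oy+(y-cy+.5)/5-.5) for x,y in P]
for n,c,P,z in [("blk",C,f([(402,33),(586,33),(590,190),(401,190)],304,186,330,0),35),
 ("blkS",S,f([(487,274),(652,357),(513,480),(343,387)],241,203,330,250),35),
 ("bot",C,f([(88,147),(230,82),(197,180)],226,269,0,0),75),
 ("botbase",C,f([(104,207),(243,140),(200,237)],226,269,0,0),0),
 ("botS",S,f([(62,385),(267,407),(148,487)],284,297,0,250),75),
 ("cap",C,f([(146,78)],226,269,0,0),117),("capS",S,f([(161,325)],284,297,0,250),117)]:
    p=np.array([onz(c,q,z) for q in P])[:,:2]; print(n,p.round(1).tolist())
    if len(p)>1:
        m=p.mean(0) if len(p)==4 else (p[0]+p[1])/2
        e=np.roll(p,-1,0)-p; print("  centre",m.round(1),"len",np.linalg.norm(e,axis=1).round(1),"ang",np.degrees(np.arctan2(e[:,1],e[:,0])).round(1))
```

```text
blk [[457.1, 159.4], [545.7, 215.8], [601.9, 126.0], [514.7, 70.4]]
  centre [529.8 142.9] len [105.1 105.9 103.4 106. ] ang [  32.5  -58.  -147.5  122.9]
blkS [[546.4, 215.1], [601.8, 125.2], [514.3, 69.2], [458.0, 159.8]]
  centre [530.1 142.3] len [105.6 103.9 106.6 104.3] ang [ -58.4 -147.4  121.9   32. ]
bot [[493.9, -223.0], [531.1, -158.7], [548.0, -208.4]]
  centre [ 512.5 -190.8] len [74.3 52.5 56.1] ang [  59.9  -71.2 -164.9]
botbase [[491.2, -226.0], [529.1, -158.2], [541.9, -212.5]]
  centre [ 510.2 -192.1] len [77.7 55.8 52.4] ang [  60.8  -76.8 -165.2]
botS [[477.6, -173.5], [544.3, -210.4], [491.5, -226.9]]
  centre [ 510.9 -192. ] len [76.3 55.3 55.2] ang [ -29.  -162.7  104.6]
cap [[511.9, -191.3]]
capS [[510.5, -192.0]]
```

Add to h.py:
```python
def delta(p,yaw):
    s=arm.read_state(); Q=R.from_quat(s["ee_rot"]); T=R.from_euler("z",yaw,degrees=True)*R.from_euler("x",180,degrees=True)
    x=Q.as_matrix()[:,0]; print("pos",s["position"].round(1),"yaw",np.degrees(np.arctan2(x[1],x[0])).round(1),"tilt",np.degrees(np.arccos(-Q.as_matrix()[2,2])).round(2),"F",s["contact_force"].round(1),"w",round(s["gripper_width"],1),"t",s["clock"])
    print("delta",Q.inv().apply(np.array(p)-s["position"]).round(1),(Q.inv()*T).as_rotvec().round(3))
if __name__=="__main__":
    import sys; v=list(map(float,sys.argv[1:])); delta(v[:3],v[3])
```

```bash
python3 h.py 511 -191.7 180 -14.3
```

```text
pos [243.6 575.  212.1] yaw -23.0 tilt 0.11 F [ 0.1 -0.4 -0. ] w 85.3 t 0.1
delta [545.4 601.4  33.4] [ 0.002  0.    -0.151]
```

Careful with the scale: shifts go in shares of 600 mm and turns go in shares of pi rad. That gives: 350 mm / 600 = 0.5833, 317 mm / 600 = 0.5283, -0.15 rad / 3.1416 = -0.0477.

Request:
inch_along:
  ticks: "0.025,0.0267,0.0017,0,0,0 | 0.08,0.0883,0.005,0,0,-0.0064 | 0.1367,0.15,0.0083,0,0,-0.0127 | 0.1933,0.2133,0.0117,0,0,-0.0191 | 0.25,0.275,0.015,0,0,-0.0255 | 0.305,0.3367,0.0183,0,0,-0.0318 | 0.3617,0.3983,0.0217,0,0,-0.035 | 0.4167,0.46,0.025,0,0,-0.0382 | 0.4733,0.5217,0.0283,0,0,-0.0414 | 0.5283,0.5833,0.0317,0,0,-0.0477"

```text
clock: 1.1
position: [398.8, 128.5, 194.1]
ee_rot: [0.992, -0.124, 0.0, -0.0]
contact_force: [1.5, 0.5, 0.4]
gripper_width: 85.6
grasp_force: 0.0
```

```bash
python3 h.py 511 -191.7 180 -14.3
```

```text
pos [398.8 128.5 194.1] yaw -14.3 tilt 0.02 F [1.5 0.5 0.4] w 85.6 t 1.1
delta [187.8 282.6  14.1] [-0. -0.  0.]
```

To row units: 282 mm / 600 = 0.47, 275 mm / 600 = 0.4583.

Request:
inch_along:
  ticks: "0.0433,0.065,0.0033,0,0,0 | 0.0867,0.1317,0.0067,0,0,0 | 0.13,0.1967,0.01,0,0,0 | 0.1733,0.2617,0.0133,0,0,0 | 0.2167,0.3267,0.0167,0,0,0 | 0.2567,0.3867,0.02,0,0,0 | 0.2867,0.4317,0.0217,0,0,0 | 0.305,0.4583,0.0233,0,0,0 | 0.3133,0.47,0.0233,0,0,0 | 0.3133,0.47,0.0233,0,0,0"

```text
clock: 2.1
position: [510.8, -189.9, 179.5]
ee_rot: [0.992, -0.126, -0.001, -0.0]
contact_force: [-1.0, 0.2, 0.0]
gripper_width: 85.1
grasp_force: 0.0
```

```bash
python3 h.py 511 -191.7 105 -14.3
```

Run:
```python
from h import *
c=vision.get_calibration("wrist"); np.savez("w.npz",**c); i=vision.get_image("wrist"); 
print(proj(c,[[511,-191.7,117]]))
cv2.imwrite("pics/w1.png",cv2.convertScaleAbs(i,alpha=1.8))
```

```text
pos [ 510.8 -189.9  179.5] yaw -14.5 tilt 0.07 F [-1.   0.2  0. ] w 85.1 t 2.1
delta [ 0.8  1.7 74.5] [ 0.     0.001 -0.003]
[[317.18910516 247.02223289]]
```

View pics/w1.png

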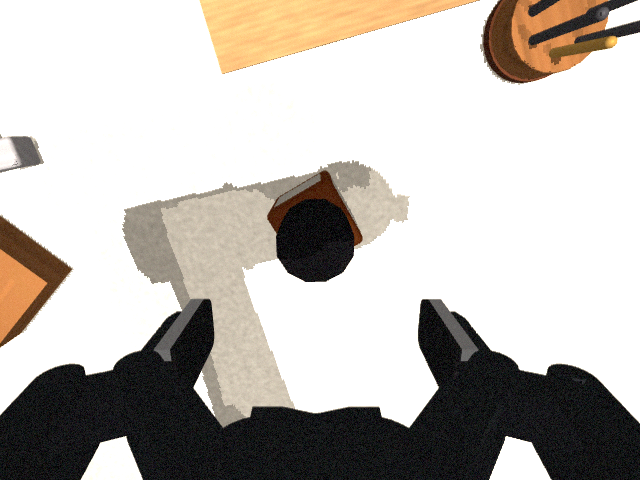

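The wrist view shows the cap centred at about (315.5,244.5). The bottle's shoulder corners are at (326,171), (268,213) and (361,243), and nothing is near the fingers. I'll check these against the earlier fit.

Run:
```python
from h import *
c=dict(np.load("w.npz"))
print(onz(c,(315.5,244.5),117))
p=np.array([onz(c,q,75)[:2] for q in [(268,213),(326,171),(361,243)]]);e=np.diff(p,axis=0);print(p,(p[0]+p[2])/2,np.linalg.norm(e,axis=1),np.degrees(np.arctan2(e[:,1],e[:,0])))
d=p[2]-p[0];print(np.degrees(np.arctan2(d[1],d[0]))+45)
```

```text
[ 512.99843525 -191.04676076  117.        ]
[[ 533.50046566 -158.47340717]
 [ 553.48749258 -209.48761501]
 [ 491.9096808  -222.82425433]] [ 512.70507323 -190.64883075] [54.78987723 63.00549859] [ -68.60508485 -167.77951655]
-77.87510879921086
```

To row units: 73.5 mm / 600 = 0.1225, 71 mm / 600 = 0.1183.

Request:
inch_along:
  ticks: "0.0017,0.0017,0.025,0,0,0 | 0.0017,0.0017,0.0583,0,0,0 | 0.0017,0.0017,0.0867,0,0,0 | 0.0017,0.0017,0.1083,0,0,0 | 0.0017,0.0017,0.1183,0,0,0 | 0.0017,0.0017,0.1225,0,0,0 | 0.0017,0.0017,0.1225,0,0,0"

```text
clock: 2.85
position: [511.8, -190.0, 107.0]
ee_rot: [0.992, -0.125, 0.0, 0.0]
contact_force: [-0.4, 0.5, 0.3]
gripper_width: 85.5
grasp_force: 0.0
```

Request:
inch_along:
  ticks: "0,0,0,0,0,0 | 0,0,0,0,0,0 | 0,0,0,0,0,0 | 0,0,0,0,0,0 | 0,0,0,0,0,0 | 0,0,0,0,0,0 | 0,0,0,0,0,0 | 0,0,0,0,0,0"
  finger_gap: 40

```text
clock: 3.65
position: [511.7, -190.6, 106.6]
ee_rot: [0.992, -0.125, -0.0, 0.0]
contact_force: [0.3, 0.2, 0.4]
gripper_width: 40.0
grasp_force: 0.0
```

```bash
python3 h.py 530 142.6 200 3
```

```text
pos [ 511.7 -190.6  106.6] yaw -14.4 tilt 0.0 F [0.3 0.2 0.4] w 40.0 t 3.65
delta [ -64.9 -327.3  -93.4] [-0.     0.    -0.303]
```

Run:
```python
from h import *
a=vision.get_image("scene")[245:345,210:310];b=vision.get_image("side")[240:380,250:390];w=vision.get_image("wrist")
f=lambda i,s:cv2.resize(cv2.convertScaleAbs(i,alpha=1.8),s,interpolation=cv2.INTER_CUBIC)
cv2.imwrite("pics/c2.png",np.vstack([np.hstack([f(a,(300,300)),f(b,(300,300))]),np.hstack([f(w,(400,300)),np.zeros((300,200,3),np.uint8)])]))
```

```text
(no output)
```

View pics/c2.png

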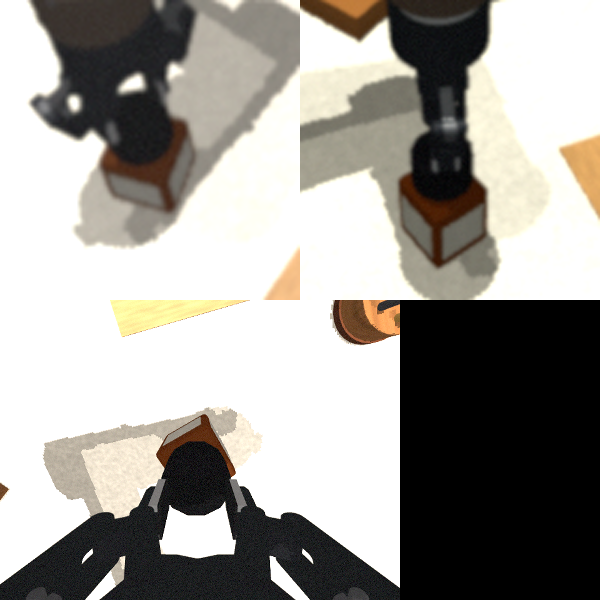

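The wrist crop shows the pads beside the cap, but the reported width is 40 mm with no grip force. I'll check by projecting known points into the picture.

Run:
```python
from h import *
s=arm.read_state(); print(s["gripper_width"],s["grasp_force"])
Q=R.from_quat(s["ee_rot"]); 
P=[s["position"]+Q.apply(v) for v in ([0,0,0],[0,20,17],[0,-20,17],[0,26,17],[0,-26,17],[0,42,17])]+[[512,-191,117]]
for n,f in (("wrist",lambda u:u*.625+[0,300]),("scene",lambda u:(u-[210,245])*3),("side",lambda u:(u-[250,240])*300/140+[300,0])):
    print(n,f(proj(vision.get_calibration(n),P)).round(0).tolist())
```

```text
40.00277893989956 0.0
wrist [[196.0, 480.0], [219.0, 472.0], [174.0, 472.0], [226.0, 472.0], [167.0, 472.0], [245.0, 472.0], [197.0, 486.0]]
scene [[137.0, 122.0], [120.0, 147.0], [159.0, 115.0], [114.0, 152.0], [165.0, 111.0], [98.0, 165.0], [135.0, 117.0]]
side [[442.0, 159.0], [445.0, 191.0], [440.0, 153.0], [446.0, 197.0], [439.0, 148.0], [448.0, 213.0], [442.0, 152.0]]
```

Request:
inch_along:
  ticks: "0,0,0,0,0,0 | 0,0,0,0,0,0 | 0,0,0,0,0,0"
  finger_gap: 20

```text
clock: 4.1
position: [511.7, -190.5, 106.7]
ee_rot: [0.992, -0.125, 0.0, -0.0]
contact_force: [-0.1, 0.4, 0.5]
gripper_width: 20.4
grasp_force: 0.0
```

Run:
```python
from h import *
f=lambda i,s:cv2.resize(cv2.convertScaleAbs(i,alpha=2.6),s,interpolation=cv2.INTER_CUBIC)
w=vision.get_image("wrist")[200:420,200:430]; b=vision.get_image("side")[260:350,270:360]
s=arm.read_state();print(s["gripper_width"],s["grasp_force"])
cv2.imwrite("pics/c3.png",np.hstack([f(w,(420,400)),f(b,(380,400))]))
```

```text
19.593628464921327 0.0
```

View pics/c3.png

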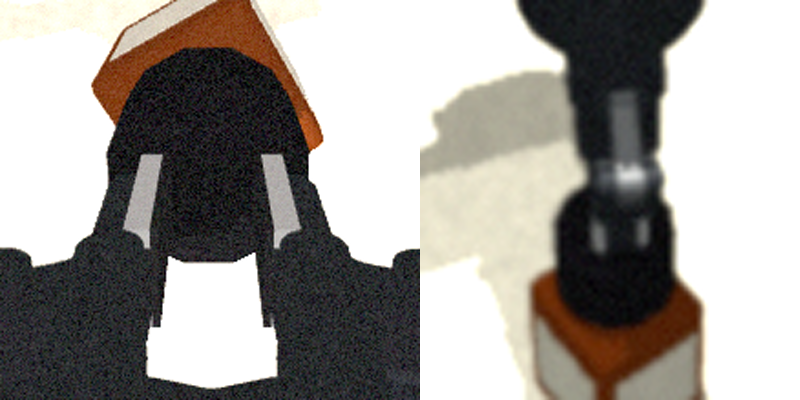

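The pads' light strips lie over the cap in the crop, so the fingers have closed over it or beside it. I'll compare the apparent sizes with the calibration.

Run:
```python
from h import *
def rep(c,s,tag):
    for z in (117,85):
        a=np.linspace(0,2*np.pi,73);P=np.c_[512+26.5*np.cos(a),-191+26.5*np.sin(a),0*a+z];u=proj(c,P);print(tag,z,u.min(0).round(0),u.max(0).round(0))
c=dict(np.load("w.npz"));rep(c,0,"w1")
c=vision.get_calibration("wrist");rep(c,0,"now")
s=arm.read_state();Q=R.from_quat(s["ee_rot"])
Rm=cv2.Rodrigues(c["rvec"])[0];print("cam in tool",Q.inv().apply(-Rm.T@c["tvec"]-s["position"]), "axis",Q.inv().apply(Rm.T[:,2]))
for dz in (17,10,0,-10,-20,-30):print(dz,[proj(c,[s["position"]+Q.apply([x,y,dz])]).round(0).tolist() for x in(-11,11) for y in (10,-10)])
```

```text
w1 117 [276. 207.] [355. 282.]
w1 85 [281. 198.] [351. 265.]
now 117 [259. 243.] [371. 346.]
now 85 [267. 225.] [363. 313.]
cam in tool [  75.32892885    0.5041871  -159.93911761] axis [-2.92322244e-01  4.10064804e-04  9.56319788e-01]
17 [[[332.0, 293.0]], [[296.0, 293.0]], [[333.0, 256.0]], [[296.0, 256.0]]]
10 [[[333.0, 299.0]], [[296.0, 299.0]], [[334.0, 261.0]], [[295.0, 261.0]]]
0 [[[334.0, 308.0]], [[295.0, 308.0]], [[335.0, 268.0]], [[294.0, 268.0]]]
-10 [[[335.0, 318.0]], [[293.0, 318.0]], [[336.0, 276.0]], [[293.0, 276.0]]]
-20 [[[336.0, 330.0]], [[292.0, 330.0]], [[337.0, 285.0]], [[291.0, 285.0]]]
-30 [[[338.0, 342.0]], [[291.0, 342.0]], [[339.0, 295.0]], [[290.0, 295.0]]]
```

The cap appears exactly where the calibration predicts it. The fingertips (v≈299 open, v≈285 now, on the x=+11 pad edge) come out about 33 mm and 20 mm behind the TCP, not 17 mm ahead. The real fingers are therefore about 37 mm shorter than stated and closed above the cap. I'll reopen and grasp about 39 mm lower.

Request:
inch_along:
  ticks: "0,0,0,0,0,0 | 0,0,0,0,0,0 | 0,0,0,0,0,0 | 0,0,0,0,0,0 | 0,0,0,0,0,0 | 0,0,0,0,0,0"
  finger_gap: 85

```text
clock: 4.8
position: [511.7, -190.5, 106.7]
ee_rot: [0.992, -0.125, -0.0, -0.0]
contact_force: [0.4, 0.2, 0.0]
gripper_width: 85.0
grasp_force: 0.0
```

Request:
inch_along:
  ticks: "0,0,0.01,0,0,0 | 0,0,0.0233,0,0,0 | 0,0,0.0383,0,0,0 | 0,0,0.0517,0,0,0 | 0,0,0.06,0,0,0 | 0,0,0.0633,0,0,0 | 0,0,0.0633,0,0,0"

```text
clock: 5.5
position: [511.5, -190.6, 68.2]
ee_rot: [0.992, -0.125, -0.0, 0.0]
contact_force: [-0.1, -0.9, 0.3]
gripper_width: 85.2
grasp_force: 0.0
```

Request:
inch_along:
  ticks: "0,0,0,0,0,0 | 0,0,0,0,0,0 | 0,0,0,0,0,0 | 0,0,0,0,0,0 | 0,0,0,0,0,0 | 0,0,0,0,0,0 | 0,0,0,0,0,0 | 0,0,0,0,0,0"
  finger_gap: 40

```text
clock: 6.3
position: [512.2, -190.5, 69.2]
ee_rot: [0.992, -0.125, 0.001, 0.0]
contact_force: [-0.5, 2.6, 4.8]
gripper_width: 51.2
grasp_force: 63.2
```

```bash
python3 h.py 530 142.6 150 2.8
```

```text
pos [ 512.2 -190.5   69.2] yaw -14.4 tilt 0.07 F [-0.5  2.6  4.8] w 51.2 t 6.3
delta [ -65.3 -327.2  -80.9] [ 0.    -0.001 -0.299]
```

To row units: -80 mm / 600 = -0.1333, -77 mm / 600 = -0.1283.

Request:
inch_along:
  ticks: "0,0,-0.0083,0,0,0 | 0,0,-0.03,0,0,0 | 0,0,-0.06,0,0,0 | 0,0,-0.09,0,0,0 | 0,0,-0.1133,0,0,0 | 0,0,-0.1283,0,0,0 | 0,0,-0.1333,0,0,0"

```text
clock: 7.0
position: [511.2, -190.6, 148.7]
ee_rot: [0.992, -0.125, -0.0, -0.0]
contact_force: [-0.2, 0.8, -2.6]
gripper_width: 50.9
grasp_force: 63.1
```

Request:
inch_along:
  ticks: "-0.0067,-0.025,0,0,0,-0.0032 | -0.02,-0.0867,0,0,0,-0.0159 | -0.0333,-0.1583,0,0,0,-0.0318 | -0.0483,-0.2333,0,0,0,-0.0477 | -0.0617,-0.3083,0,0,0,-0.0637 | -0.0767,-0.3833,0,0,0,-0.0764 | -0.09,-0.45,0,0,0,-0.0859 | -0.1017,-0.5,0,0,0,-0.0923 | -0.1067,-0.5333,0,0,0,-0.0929 | -0.1092,-0.545,0,0,0,-0.0929"

```text
clock: 8.0
position: [528.5, 144.8, 147.4]
ee_rot: [1.0, 0.022, -0.001, 0.0]
contact_force: [0.3, 0.7, -3.5]
gripper_width: 51.2
grasp_force: 63.6
```

Request:
inch_along:
  ticks: "0,0,0,0,0,0 | 0,0,0,0,0,0"

```text
clock: 8.2
position: [528.6, 141.8, 148.0]
ee_rot: [1.0, 0.02, -0.001, 0.0]
contact_force: [-0.4, -0.2, -3.2]
gripper_width: 50.5
grasp_force: 63.6
```

```bash
python3 h.py 530 142.6 77 2.3
```

Run:
```python
from h import *
f=lambda i,s:cv2.resize(cv2.convertScaleAbs(i,alpha=1.8),s,interpolation=cv2.INTER_CUBIC)
a=vision.get_image("scene")[155:255,285:385];b=vision.get_image("side")[155:255,225:325]
cv2.imwrite("pics/c4.png",np.hstack([f(a,(400,400)),f(b,(400,400))]))
```

```text
pos [528.6 141.8 148. ] yaw 2.3 tilt 0.12 F [-0.4 -0.2 -3.2] w 50.5 t 8.2
delta [ 1.6 -0.8 70.9] [0.001 0.002 0.001]
```

View pics/c4.png

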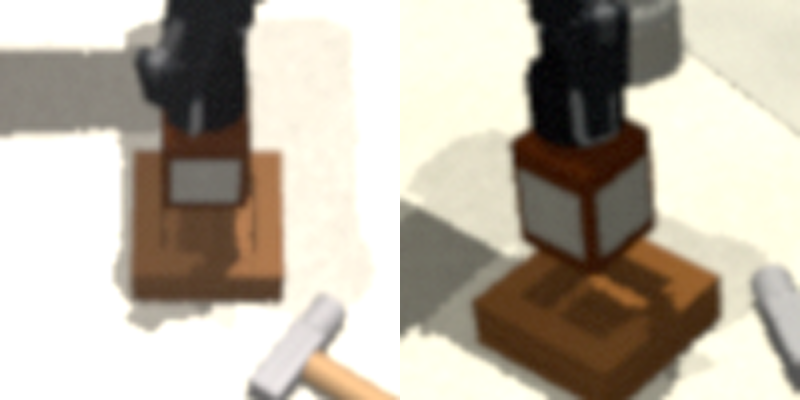

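The bottle hangs square above the pocket. In the scene crop its lower front edge runs from (163,206) to (247,206), and in the side crop its front bottom corner is at (590,270). I'll compare these with a model projection.

Run:
```python
from h import *
s=arm.read_state();x,y,_=s["position"];sq=np.array([[1,1],[1,-1],[-1,-1],[-1,1]])*29
a=np.radians(32.3);M=np.array([[np.cos(a),-np.sin(a)],[np.sin(a),np.cos(a)]])
for n,o,k,off in(("scene",(285,155),4,0),("side",(225,155),4,400)):
  c=vision.get_calibration(n)
  for z in (79.5,154.5):
    P=np.c_[sq@M.T+[x,y],np.full(4,z)];print(n,z,((proj(c,P)-o)*4+[off,0]).round(0).tolist())
c=vision.get_calibration("scene");k=lambda u,v:(285+u/4,155+v/4)
A=onz(c,k(163,206),79.5);B=onz(c,k(247,206),79.5);print(A,B,np.degrees(np.arctan2(*(B-A)[1::-1])))
print(onz(vision.get_calibration("side"),(225+190/4,155+270/4),79.5))
```

```text
scene 79.5 [[247.0, 140.0], [249.0, 210.0], [162.0, 209.0], [162.0, 139.0]]
scene 154.5 [[251.0, 71.0], [253.0, 143.0], [161.0, 143.0], [162.0, 71.0]]
side 79.5 [[585.0, 189.0], [660.0, 225.0], [596.0, 279.0], [520.0, 240.0]]
side 154.5 [[574.0, 86.0], [653.0, 122.0], [585.0, 175.0], [506.0, 136.0]]
[519.06729826 104.19557274  79.5       ] [566.53559338 134.46991896  79.5       ] 32.52893067906577
[519.14081623 109.72535488  79.5       ]
```

To row units: 40 mm / 600 = 0.0667, 38 mm / 600 = 0.0633.

Request:
inch_along:
  ticks: "0.0017,0,0,0,0,0 | 0.0033,0,0.0133,0,0,0 | 0.0033,0,0.0367,0,0,0 | 0.0033,0,0.0533,0,0,0 | 0.0033,0,0.0633,0,0,0 | 0.0033,0,0.0667,0,0,0"

```text
clock: 8.9
position: [531.0, 142.2, 107.6]
ee_rot: [1.0, 0.02, -0.001, 0.0]
contact_force: [0.0, -0.1, -2.8]
gripper_width: 51.1
grasp_force: 63.6
```

Request:
inch_along:
  ticks: "0,0,0.0083,0,0,0 | 0,0,0.0167,0,0,0 | 0,0,0.025,0,0,0 | 0,0,0.0333,0,0,0 | 0,0,0.0333,0,0,0"

```text
clock: 9.4
position: [530.8, 142.3, 87.8]
ee_rot: [1.0, 0.021, -0.001, 0.0]
contact_force: [0.1, -0.3, -3.7]
gripper_width: 51.0
grasp_force: 63.6
```

```bash
python3 h.py 530 142.6 77 2.3
```

```text
pos [530.8 142.3  87.8] yaw 2.4 tilt 0.1 F [ 0.1 -0.3 -3.7] w 51.0 t 9.4
delta [-0.7 -0.3 10.8] [0.001 0.002 0.001]
```

To row units: 10 mm / 600 = 0.0167, 9 mm / 600 = 0.015.

Request:
inch_along:
  ticks: "0,0,0.005,0,0,0 | 0,0,0.01,0,0,0 | 0,0,0.0133,0,0,0 | 0,0,0.015,0,0,0 | 0,0,0.0167,0,0,0"

```text
clock: 9.9
position: [531.4, 142.6, 78.6]
ee_rot: [1.0, 0.021, 0.0, 0.0]
contact_force: [0.0, -0.1, -3.3]
gripper_width: 51.0
grasp_force: 63.6
```

Request:
inch_along:
  ticks: "0,0,0.0012,0,0,0 | 0,0,0.0022,0,0,0 | 0,0,0.0033,0,0,0 | 0,0,0.0033,0,0,0"

```text
clock: 10.3
position: [531.5, 142.7, 77.3]
ee_rot: [1.0, 0.021, 0.0, -0.0]
contact_force: [-0.3, 0.1, 1.0]
gripper_width: 51.4
grasp_force: 64.1
```

The bottle has touched the floor at about z=77, as expected. Now I'll press the cap.

To row units: 7 mm / 600 = 0.0117, 6.5 mm / 600 = 0.0108.

Request:
inch_along:
  ticks: "0,0,0.0033,0,0,0 | 0,0,0.0067,0,0,0 | 0,0,0.0092,0,0,0 | 0,0,0.0108,0,0,0 | 0,0,0.0117,0,0,0 | 0,0,0.0117,0,0,0"

```text
clock: 10.9
position: [532.0, 142.9, 71.7]
ee_rot: [1.0, 0.021, 0.001, -0.0]
contact_force: [-5.1, -0.1, 9.7]
gripper_width: 51.0
grasp_force: 65.1
```

```bash
python3 h.py 530 142.6 77 62
```

```text
pos [532.  142.9  71.7] yaw 2.4 tilt 0.12 F [-5.1 -0.1  9.7] w 51.0 t 10.9
delta [-2.   0.3 -5.3] [ 1.00e-03 -2.00e-03 -1.04e+00]
```

To row units: 3 mm / 600 = 0.005, 2 mm / 600 = 0.0033.

Request:
inch_along:
  ticks: "-0.0008,0,0.0017,0,0,0 | -0.0017,0,0.0033,0,0,0 | -0.0017,0,0.005,0,0,0 | -0.0017,0,0.005,0,0,0"

```text
clock: 11.3
position: [531.7, 143.0, 70.2]
ee_rot: [1.0, 0.021, 0.002, -0.0]
contact_force: [-5.8, -0.9, 16.9]
gripper_width: 51.0
grasp_force: 66.0
```

To row units: -0.55 rad / 3.1416 = -0.1751.

Request:
inch_along:
  ticks: "0,0,0,0,0,-0.0127 | 0,0,0,0,0,-0.0318 | 0,0,0,0,0,-0.0541 | 0,0,0,0,0,-0.0764 | 0,0,0,0,0,-0.0987 | 0,0,0,0,0,-0.121 | 0,0,0,0,0,-0.1432 | 0,0,0,0,0,-0.1592 | 0,0,0,0,0,-0.1719 | 0,0,0,0,0,-0.1751"

```text
clock: 12.3
position: [532.9, 144.2, 70.2]
ee_rot: [0.956, 0.292, 0.004, -0.0]
contact_force: [-3.7, 2.1, 13.4]
gripper_width: 51.3
grasp_force: 65.5
```

```bash
python3 h.py 531 142.6 70 67.4
```

```text
pos [532.9 144.2  70.2] yaw 34.0 tilt 0.42 F [-3.7  2.1 13.4] w 51.3 t 12.3
delta [-2.5  0.2  0.2] [ 0.003 -0.007 -0.583]
```

To row units: -1 mm / 600 = -0.0017, -0.5 mm / 600 = -0.0008, -0.58 rad / 3.1416 = -0.1846.

Request:
inch_along:
  ticks: "0,0,0.0008,0,0,-0.0127 | -0.0008,0,0.0017,0,0,-0.0318 | -0.0017,0,0.0017,0,0,-0.0541 | -0.0017,0,0.0017,0,0,-0.0764 | -0.0017,0,0.0017,0,0,-0.0987 | -0.0017,0,0.0017,0,0,-0.121 | -0.0017,0,0.0017,0,0,-0.1432 | -0.0017,0,0.0017,0,0,-0.1623 | -0.0017,0,0.0017,0,0,-0.1783 | -0.0017,0,0.0017,0,0,-0.1846"

```text
clock: 13.3
position: [532.7, 144.1, 70.2]
ee_rot: [0.832, 0.554, 0.005, 0.001]
contact_force: [-4.7, 3.5, 16.6]
gripper_width: 51.1
grasp_force: 65.9
```

```bash
python3 h.py 531 142.6 70 67.4
```

Run:
```python
from h import *
s=arm.read_state();print(s["wrist_torque"],s["joints"].round(2))
f=lambda i,s:cv2.resize(cv2.convertScaleAbs(i,alpha=2.2),s,interpolation=cv2.INTER_CUBIC)
a=vision.get_image("scene")[165:245,297:377];b=vision.get_image("wrist")
cv2.imwrite("pics/c5.png",np.hstack([f(a,(360,360)),f(b,(440,360))]))
```

```text
pos [532.7 144.1  70.2] yaw 67.3 tilt 0.53 F [-4.7  3.5 16.6] w 51.1 t 13.3
delta [-2.1 -1.   0.1] [ 0.006 -0.007 -0.002]
[ 0.83617035  1.41681394 -0.12850439] [ 0.56  0.4  -0.37  0.   -0.79  2.19]
```

View pics/c5.png

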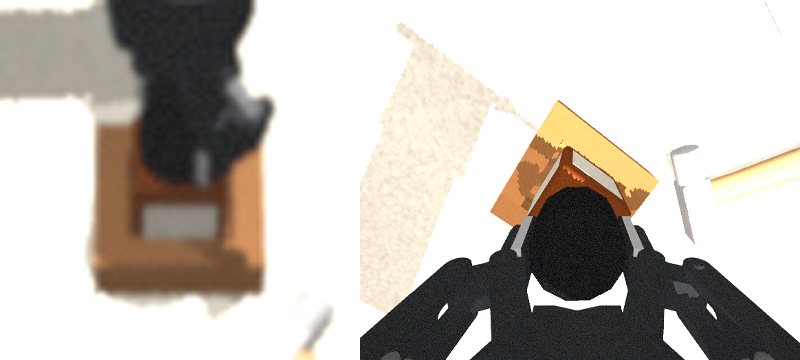

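The bottle still stands square in the block and the cap has turned about 65° with the gripper. Now I'll lift slowly.

To row units: -13 mm / 600 = -0.0217, -11 mm / 600 = -0.0183.

Request:
inch_along:
  ticks: "0,0,-0.0033,0,0,0 | 0,0,-0.0083,0,0,0 | 0,0,-0.0133,0,0,0 | 0,0,-0.0183,0,0,0 | 0,0,-0.0217,0,0,0 | 0,0,-0.0217,0,0,0"

```text
clock: 14.0
position: [529.9, 142.1, 79.0]
ee_rot: [0.833, 0.553, 0.001, 0.0]
contact_force: [0.7, 1.2, 3.2]
gripper_width: 51.2
grasp_force: 64.1
```

```bash
python3 h.py 531 142.6 87 67.4
```

```text
pos [529.9 142.1  79. ] yaw 67.1 tilt 0.07 F [0.7 1.2 3.2] w 51.2 t 14.0
delta [ 0.8  0.8 -8. ] [ 0.001 -0.001 -0.005]
```

To row units: -40 mm / 600 = -0.0667, -39 mm / 600 = -0.065.

Request:
inch_along:
  ticks: "0,0,-0.0033,0,0,0 | 0,0,-0.0083,0,0,0 | 0,0,-0.015,0,0,0 | 0,0,-0.0233,0,0,0 | 0,0,-0.0317,0,0,0 | 0,0,-0.0417,0,0,0 | 0,0,-0.0517,0,0,0 | 0,0,-0.06,0,0,0 | 0,0,-0.065,0,0,0 | 0,0,-0.0667,0,0,0"

```text
clock: 15.0
position: [529.7, 142.0, 119.2]
ee_rot: [0.833, 0.553, 0.0, 0.0]
contact_force: [0.9, -0.0, -1.6]
gripper_width: 51.3
grasp_force: 64.0
```

```bash
python3 h.py 530 142.6 188 67.4;  python3 - <<'E'
from h import *
f=lambda i,s:cv2.resize(cv2.convertScaleAbs(i,alpha=2.2),s,interpolation=cv2.INTER_CUBIC)
a=vision.get_image("scene")[155:235,297:377];b=vision.get_image("side")[155:255,225:325]
cv2.imwrite("pics/c6.png",np.hstack([f(a,(400,400)),f(b,(400,400))]))
E
```

```text
pos [529.7 142.  119.2] yaw 67.1 tilt 0.04 F [ 0.9 -0.  -1.6] w 51.3 t 15.0
delta [  0.7   0.1 -68.8] [ 0.    -0.001 -0.005]
```

View pics/c6.png

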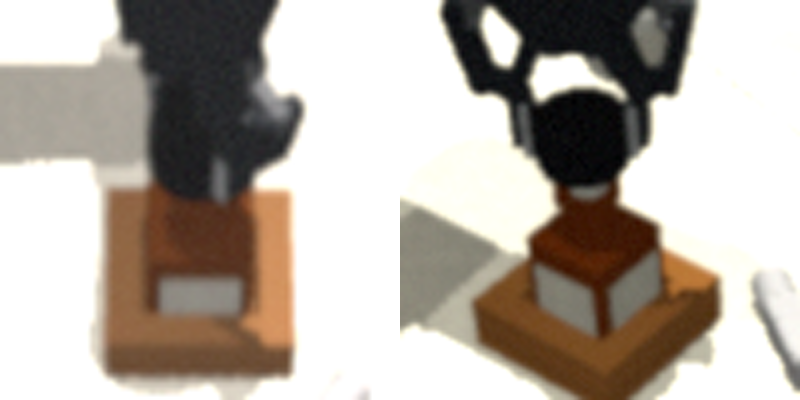

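The cap is off. The neck and white disc show below it at (588,190), and the bottle is upright in the pocket. I'll raise the cap to about 90 mm above the mouth and hold.

To row units: -68 mm / 600 = -0.1133, -65 mm / 600 = -0.1083.

Request:
inch_along:
  ticks: "0,0,-0.005,0,0,0 | 0,0,-0.0167,0,0,0 | 0,0,-0.0333,0,0,0 | 0,0,-0.0517,0,0,0 | 0,0,-0.07,0,0,0 | 0,0,-0.0867,0,0,0 | 0,0,-0.1,0,0,0 | 0,0,-0.1083,0,0,0 | 0.0008,0,-0.1133,0,0,0 | 0.0008,0,-0.1133,0,0,0"

```text
clock: 16.1
position: [529.8, 142.5, 186.9]
ee_rot: [0.833, 0.553, 0.0, -0.0]
contact_force: [0.5, 0.6, -0.3]
gripper_width: 51.0
grasp_force: 64.0
```

Request:
inch_along:
  ticks: "0,0,0,0,0,0 | 0,0,0,0,0,0 | 0,0,0,0,0,0 | 0,0,0,0,0,0 | 0,0,0,0,0,0"

```text
clock: 16.6
position: [529.7, 142.4, 186.5]
ee_rot: [0.833, 0.553, -0.0, 0.0]
contact_force: [0.2, -0.1, -0.5]
gripper_width: 51.3
grasp_force: 64.0
```

```bash
python3 h.py 530 142.6 188 67.4;  python3 - <<'E'
from h import *
f=lambda i,s:cv2.resize(cv2.convertScaleAbs(i,alpha=2.2),s,interpolation=cv2.INTER_CUBIC)
a=vision.get_image("scene")[135:235,277:377];b=vision.get_image("side")[125:255,205:335]
cv2.imwrite("pics/c7.png",np.hstack([f(a,(400,400)),f(b,(400,400))]))
E
```

```text
pos [529.7 142.4 186.5] yaw 67.1 tilt 0.02 F [ 0.2 -0.1 -0.5] w 51.3 t 16.6
delta [ 0.3  0.2 -1.5] [-0.     0.    -0.005]
```

View pics/c7.png

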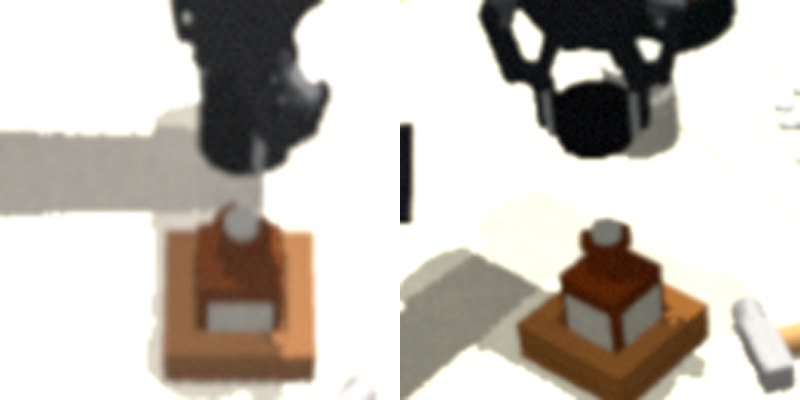

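The cap is held level, well clear of the open mouth (white disc at (607,233) in the side crop), and the bottle sits square and down in the block.

```bash
python3 -c "
from bench import arm, vision
print(arm.job_done())"
```

```text
the job is handed in; nothing more can be done
None
```

I handed the job in at about 17 s: the bottle stands upright and, by the pictures and the contact height, fully down in the block; the gripper holds the cap level and still about 90 mm above the mouth, after a first grasp that closed on air above the cap because the fingers are about 37 mm shorter than stated.

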